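Gauge two jack bolts by thread pitch and bin them

ROBOT

A 6-joint arm with a two-finger parallel gripper is mounted at the origin on the work surface. World frame = base frame: x ahead of the robot, y to its left, z up, the work surface at z = 0. Lengths are in m, angles in degrees, forces in N, time in s.
With the tool pointing down it reaches from about 0.25 to 0.85 m from the base axis. Payload 12.5 kg.
Tool frame: the origin (TCP) lies at the very end of the fingers, on their centre line; the grasp point (between the pads) lies 19 mm behind it; z points along the fingers, y is the line along which they close (so a half turn about z gives the same grasp; the last joint's range is limited). The gripper opens to 93 mm and grips with 3 to 60 N. Pads are 15 mm wide; open, the fingers measure 128 mm over their backs; the gripper's body (75 mm by 188 mm) begins 65 mm behind the grasp point.
Start: joints at [68.148, 20.094, 94.641, -0, 65.266, -4.847], TCP at [0.161, 0.526, 0.181] pointing down, gripper open.
Joint ranges: [-157.81, 157.81], [-45, 120.19], [0.68, 151.7], [-89.99, 269.99], [4.06, 180], [-164.3, 164.3]. Speed limits (degrees/s): [127.2, 127.2, 159.86, 180, 180, 180].

INTERFACE

Orientations are given as [roll, pitch, yaw] about the fixed x, y, z axes, in that order (R = Rz(yaw) Ry(pitch) Rx(roll)).
In Python, from rig import arm gives the robot as it stands.
- The arm moves only by the shell command python3 -m jog 'ROWS' [FORCE]. ROWS is JSON, one flat list of numbers, 7 for each row, row after row: the shift along the world's x, y, z in m, then the turn, a rotation vector about the world's x, y, z in degrees, then the gripper's target within -1 to 1 (fully open at 1, half-way at 0, shut at -1). A call has 1 to 12 rows; each row shifts and turns the commanded pose from where the row before left it; what a row does not reach is not made up. A row lasts 1/10 s, in which the tool goes at most 50 mm and 8.59 degrees, less where a joint would pass 70% of its speed; a pose out of reach is approached as far as the arm can. A call is refused whole if a number of a shift passes 0.05 or a number of a turn 8.59, either way. A call with a gripper value outside its range is refused whole. The fingers move at their own pace and stop on an object; FORCE is the grip in N (left out, the last holds). Time passes only in rows, so rows that do not move let the fingers close. It gives the time, the measured TCP pose, the force, the opening and the grip force at its end, in the units of the state.
- arm.observe(): the state, without advancing time (a new reading comes with each control period).
- arm.grab_frame(name): name is "side" or "top"; returns a dict with "pixels" (400x640x3 uint8, red, green, blue), "mtx" (3x3 intrinsics, pixels), "cam_to_world" (4x4, takes a point from camera to world coordinates). Camera axes: x right, y up, looking along -z (the intrinsics and any distortion apply to the point x, -y, -z); pixel columns grow to the right and rows downward; lengths in m; the calibration is good to about 2 mm. A picture is of the moment at which its call begins. There is no depth.
- arm.hand_in(): hands the job in; it is judged then, once.
The state is a dict: "t": time; "joints": joint angles; "joint_vel": joint speeds; "joint_torque": joint torques, N m; "ee_pos": TCP position; "tcp_rot": TCP orientation; "contact_force": force on the tool from outside, world axes, zero at the start; "wrist_torque": the same for the moment, N m; "opening": finger opening in m; "grasp_force": force on a finger pad.
Only numpy, scipy, OpenCV 4.12 (cv2) and the standard library are available. Lean on these libraries where they do the work, as an engineer would, in place of code of your own. Each camera call takes 0.05 s, during which the arm holds its last target. There are 200 camera calls.

TASK

Sort the two jack bolts lying on the counter by the pitch of their threads. One bolt at a time, lay its thread along the sloping toothed edges of the gauge plate to find the edge whose teeth drop fully home into the thread, hold it seated there for a moment, then put it down in its bin before taking the other: coarse pitch in the blue bin, fine pitch in the white bin. Leave the bottle, the carton, the tape roll and the screwdriver where they are.

Things in the scene. Friction and masses are not known exactly. Their poses are not given: they have to be found in the camera images.
- bolt_a_mid (a point): Steel jack bolt, 0.5 kg, lying level. Thread 30 mm across, 90 mm long; at one end a hexagon head 30 mm across flats, 16 mm long. One of the two bolts is coarse (10 mm pitch), the other fine (6 mm): which is which, and where the crests lie, is to be found. Point: on the axis, mid-thread, 15 mm above what it lies on; +x along the axis to the tip, z up.
- bolt_b_mid (a point): The other jack bolt: same sizes, point and axes as bolt_a, but the other thread pitch.
- gauge: Gauge plate fixed to the counter: upright steel plate 6 mm thick, shaped like a house 105 mm wide and 118 mm tall at the peak, on a green foot 70 x 130 x 12 mm. Its two roof slopes are the toothed edges. Origin: centre of the foot's underside; x across the plate's thickness, y along its width, z up.
- edge_coarse: Toothed slope (at the gauge's +y side) for 10 mm pitch: 4 dark teeth 5 mm tall. Origin: mid-edge, mid-thickness, at tooth-root level, 100 mm above the counter, 32 mm from the peak; z square out of the slope, 35 degrees off vertical; y along the slope, teeth to 18 mm each way. A thread fully home has its axis along y, 15 mm out on z; out of step it rides 5 mm farther out.
- edge_fine: Toothed slope (at the gauge's -y side) for 6 mm pitch: 7 dark teeth 3 mm tall. Origin and axes as for edge_coarse (teeth to 20 mm). Fully home, a thread's axis is 15 mm out on z; out of step it rides 3 mm farther out. On either edge a thread of the wrong pitch never drops home. Both ends of each slope are free for the bolt's head, which may point either way.
- bin_blue_free (a point): Blue open bin for coarse bolts, fixed: 160 x 160 x 50 mm outside, walls and floor 5 mm. One coarse bolt already lies fixed at its -x end, along y. Point: on the inner floor, 5 mm above the counter, mid of the free space, 18 mm towards +x from the bin's centre; free space 110 mm along x, 150 mm along y. Axes along the walls, z up.
- bin_white_free (a point): White open bin for the fine bolts, with one fine bolt already in it: the same sizes, point and axes as the blue bin.
- bin_blue: The blue bin itself: origin at the centre of its underside, axes along its walls.
- bin_white: The white bin itself: origin at the centre of its underside, axes along its walls.
- tea_bottle_mid (a point): Bystander: upright amber bottle with red label and cap, 64 mm across, 190 mm tall; point at half height.
- carton_mid (a point): Bystander: small white carton with a blue band, 75 x 105 x 38 mm; point at its centre.
- tape_roll_mid (a point): Bystander: orange roll of tape lying flat, 90 mm across, 24 mm tall; point at its centre.
- screwdriver_grip (a point): Bystander: screwdriver with a red handle lying on the counter; point in the handle.
Not all that is in view belongs to the job. Leave any purple look-alike of the part that bears bolt_a_mid alone. Leave any yellow look-alike of the part that bears bolt_b_mid alone.

How it is judged (in metres and radians):
On the way, in this order (a step that is already met when the one before it is completed fails the run):
1. a bolt is held seated on the edge of its own pitch: home to 1.3 mm, in line to 4 degrees, over the plate to 6 mm, mid-thread within 22 mm of mid-edge, touching, for 0.3 s (((z of bolt_a_mid in the frame of edge_fine between 0.012 and 0.0163 m and y of bolt_a_mid in the frame of edge_fine between -0.022 and 0.022 m and x of bolt_a_mid in the frame of edge_fine between -0.006 and 0.006 m and angle between the x axis of bolt_a_mid and the y axis of edge_fine, either way round below 0.07 rad and contact force between bolt_a and gauge above 0.5 N) or (z of bolt_b_mid in the frame of edge_coarse between 0.012 and 0.0163 m and y of bolt_b_mid in the frame of edge_coarse between -0.022 and 0.022 m and x of bolt_b_mid in the frame of edge_coarse between -0.006 and 0.006 m and angle between the x axis of bolt_b_mid and the y axis of edge_coarse, either way round below 0.07 rad and contact force between bolt_b and gauge above 0.5 N))), for 0.3 s.
2. that bolt lies released in its bin, and the other is held seated in the same way on its own edge for 0.3 s ((((z of bolt_a_mid in the frame of edge_fine between 0.012 and 0.0163 m and y of bolt_a_mid in the frame of edge_fine between -0.022 and 0.022 m and x of bolt_a_mid in the frame of edge_fine between -0.006 and 0.006 m and angle between the x axis of bolt_a_mid and the y axis of edge_fine, either way round below 0.07 rad and contact force between bolt_a and gauge above 0.5 N) and (x of bolt_b_mid in the frame of bin_blue between -0.075 and 0.075 m and y of bolt_b_mid in the frame of bin_blue between -0.075 and 0.075 m and z of bolt_b_mid in the frame of bin_blue below 0.032 m and linear speed of bolt_b below 0.03 m/s and contact force between bolt_b and the fingers below 0.1 N)) or ((z of bolt_b_mid in the frame of edge_coarse between 0.012 and 0.0163 m and y of bolt_b_mid in the frame of edge_coarse between -0.022 and 0.022 m and x of bolt_b_mid in the frame of edge_coarse between -0.006 and 0.006 m and angle between the x axis of bolt_b_mid and the y axis of edge_coarse, either way round below 0.07 rad and contact force between bolt_b and gauge above 0.5 N) and (x of bolt_a_mid in the frame of bin_white between -0.075 and 0.075 m and y of bolt_a_mid in the frame of bin_white between -0.075 and 0.075 m and z of bolt_a_mid in the frame of bin_white below 0.032 m and linear speed of bolt_a below 0.03 m/s and contact force between bolt_a and the fingers below 0.1 N)))), for 0.3 s.
At the end, for the whole second after the job is handed in: The coarse bolt lies in the blue bin and the fine bolt in the white bin: the middle of the thread inside the bin's walls and less than 32 mm above the bin's underside (so on its floor, not on the bolt already there), at rest and released (x of bolt_a_mid in the frame of bin_white between -0.075 and 0.075 m and y of bolt_a_mid in the frame of bin_white between -0.075 and 0.075 m and z of bolt_a_mid in the frame of bin_white below 0.032 m and linear speed of each of bolt_a, bolt_b below 0.03 m/s and contact force between each of bolt_a, bolt_b and the fingers below 0.1 N and x of bolt_b_mid in the frame of bin_blue between -0.075 and 0.075 m and y of bolt_b_mid in the frame of bin_blue between -0.075 and 0.075 m and z of bolt_b_mid in the frame of bin_blue below 0.032 m); the robot touches nothing.
It fails at once if the bottle is moved by more than 25 mm (distance of tea_bottle_mid from where it was at the start of the episode above 0.025 m).
It fails at once if the carton is moved by more than 25 mm (distance of carton_mid from where it was at the start of the episode above 0.025 m).
It fails at once if the tape roll is moved by more than 25 mm (distance of tape_roll_mid from where it was at the start of the episode above 0.025 m).
It fails at once if the screwdriver is moved by more than 25 mm (distance of screwdriver_grip from where it was at the start of the episode above 0.025 m).
It also fails if it takes over 72 s, if anything falls off the work surface, if the arm or the gripper's body presses on something with over 40 N, if the wrist force passes 120 N, or if a joint passes its speed limit or range.

## Working session

There is one attempt and no reset: what is moved stays moved. The work goes in short steps, Python scripts to look and compute and a shell command to move; the robot and the scene stay as the last step left them, time stands still between calls to the robot, and variables do not carry over. Pictures are saved under pics/ and viewed, at most 10 in all, crops included, and the job is handed in when it is done.

```bash
ls; mkdir -p pics; python3 - <<'E'
from rig import arm
import cv2,json,numpy as np
for n in("side","top"):
    f=arm.grab_frame(n); np.savez(f"pics/{n}0.npz",**f)
    cv2.imwrite(f"pics/{n}0.png",f["pixels"][:,:,::-1])
    print(n,f["mtx"].tolist(),np.round(f["cam_to_world"],4).tolist(), [k for k in f])
print(arm.observe())
E
```

```text
pics
side [[450.67258696275894, 0.0, 323.7290042651743], [0.0, 450.67258696275894, 195.32807854395816], [0.0, 0.0, 1.0]] [[0.9384, 0.1967, -0.2842, 0.2404], [-0.3456, 0.5379, -0.7689, -0.8221], [0.0017, 0.8198, 0.5727, 0.6955], [0.0, 0.0, 0.0, 1.0]] ['pixels', 'mtx', 'cam_to_world']
top [[480.04032430204865, 0.0, 322.80107861889434], [0.0, 480.04032430204865, 201.69888757607927], [0.0, 0.0, 1.0]] [[-0.008, 0.9861, -0.1658, 0.3144], [-1.0, -0.0084, -0.0014, -0.0121], [-0.0028, 0.1658, 0.9862, 1.3478], [0.0, 0.0, 0.0, 1.0]] ['pixels', 'mtx', 'cam_to_world']
{'t': 0.1, 'joints': array([ 6.81479386e+01,  2.01224389e+01,  9.46738786e+01, -9.07357014e-04,
        6.52663500e+01, -4.84674931e+00]), 'joint_vel': array([ 6.55434757e-05, -9.26975457e-02, -1.31051079e-01,  6.35631899e-02,
       -6.85855251e-03,  6.47163968e-02]), 'joint_torque': array([ 2.19171052e-03, -4.98026490e+01, -2.85702950e+01,  7.01613072e-02,
        2.38144695e-02, -2.64184246e-05]), 'ee_pos': array([0.16069336, 0.52562258, 0.18063998]), 'tcp_rot': array([-1.79937487e+02, -4.47407805e-03,  1.62995066e+02]), 'contact_force': array([ 0.56186549, -0.65615308,  0.21839005]), 'wrist_torque': array([ 0.027035  , -0.03914378,  0.00936794]), 'grasp_force': 0.0, 'opening': 0.09324081022077224}
```

View pics/side0.png

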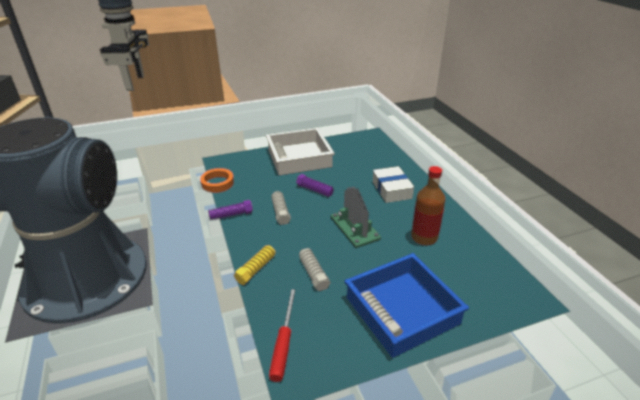

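View pics/top0.png

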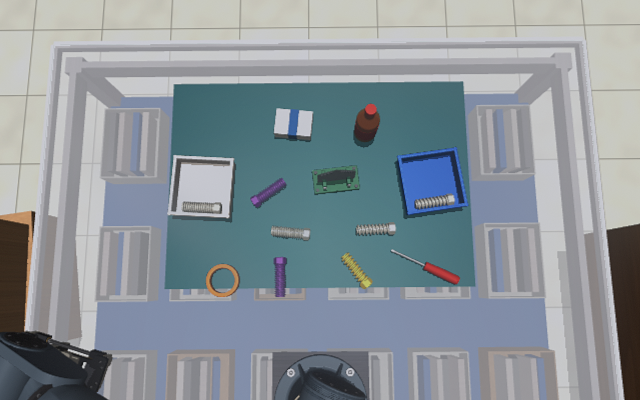

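```bash
cat > h.py <<'E'
import cv2,numpy as np
def load(n,i=0): return dict(np.load(f"pics/{n}{i}.npz"))
def ray(f,uv):
    uv=np.atleast_2d(uv).astype(float); K=f["mtx"]; T=f["cam_to_world"]
    d=np.c_[(uv[:,0]-K[0,2])/K[0,0],-(uv[:,1]-K[1,2])/K[1,1],-np.ones(len(uv))]@T[:3,:3].T
    return T[:3,3],d/np.linalg.norm(d,axis=1)[:,None]
def plane(f,uv,z):
    o,d=ray(f,uv); return o+d*((z-o[2])/d[:,2])[:,None]
def tri(f,a,g,b):
    o1,d1=ray(f,a);o2,d2=ray(g,b);d1=d1[0];d2=d2[0]
    s=np.linalg.lstsq(np.c_[d1,-d2],o2-o1,rcond=None)[0]
    p,q=o1+s[0]*d1,o2+s[1]*d2
    return (p+q)/2,np.linalg.norm(p-q)
def comp(mask,roi):
    x0,y0,x1,y1=roi;m=np.zeros_like(mask);m[y0:y1,x0:x1]=mask[y0:y1,x0:x1]
    n,l,s,c=cv2.connectedComponentsWithStats(m)
    k=1+np.argmax(s[1:,4]);m=(l==k).astype(np.uint8)
    cn=max(cv2.findContours(m,0,1)[0],key=cv2.contourArea)
    return cn,cv2.minAreaRect(cn),c[k],s[k]
E
cat > m.py <<'E'
from h import *
T,S=load("top"),load("side")
hs=lambda f:cv2.split(cv2.cvtColor(f["pixels"],cv2.COLOR_RGB2HSV))
def steel(f): h,s,v=hs(f); return ((s<70)&(v>95)).astype(np.uint8)
def ends(r):
    b=cv2.boxPoints(r); l=[np.linalg.norm(b[i]-b[(i+1)%4]) for i in range(2)]
    i=int(np.argmin(l)); return (b[i]+b[i+1])/2,(b[(i+2)%4]+b[(i+3)%4])/2
for nm,rt,rs in(("left",(262,218,318,248),(265,186,297,228)),("right",(346,215,404,245),(295,245,335,294))):
    ct,qt,gt,_=comp(steel(T),rt);cs,qs,gs,_=comp(steel(S),rs)
    print(nm,"top",np.round(qt,1) if 0 else qt,"side",qs,"tri",tri(T,qt[0],S,qs[0]))
    print("  ends z=.015",np.round(plane(T,np.array(ends(qt)),.015),4).tolist(),"side",np.round(plane(S,np.array(ends(qs)),.015),4).tolist())
h,s,v=hs(T)
g=((h>45)&(h<80)&(s>80)&(v>50)).astype(np.uint8)
c,q,_,st=comp(g,(300,155,372,205));print("foot top",q,st,np.round(plane(T,cv2.boxPoints(q),.012),4).tolist(), plane(T,[q[0]],.012))
hh,ss,vv=hs(S)
g=((hh>45)&(hh<80)&(ss>80)&(vv>50)).astype(np.uint8)
c,q,_,st=comp(g,(320,195,390,250));print("foot side",q,st,np.round(plane(S,cv2.boxPoints(q),.012),4).tolist())
b=((h>105)&(h<125)&(s>150)).astype(np.uint8)
c,q,_,st=comp(b,(385,135,480,225));print("blue",q,np.round(plane(T,cv2.boxPoints(q),.05),4).tolist(),plane(T,[q[0]],.05))
w=((s<60)&(v>110)).astype(np.uint8)
c,q,_,st=comp(cv2.morphologyEx(w,cv2.MORPH_CLOSE,np.ones((5,5))),(162,148,242,228));print("white",q,np.round(plane(T,cv2.boxPoints(q),.05),4).tolist(),plane(T,[q[0]],.05))
z=lambda f,x0,y0,x1,y1,w,hh:cv2.resize(f["pixels"][y0:y1,x0:x1,::-1],(w,hh),interpolation=cv2.INTER_CUBIC)
a=z(T,260,160,410,250,500,300);bq=z(S,320,180,390,250,300,300);d=z(S,225,180,345,300,300,300);e=z(T,305,160,365,200,450,300)
cv2.imwrite("pics/crop.png",np.vstack([np.hstack([a,bq]),np.hstack([d,e,np.zeros((300,50,3),np.uint8)])]))
E
python3 m.py
```

```text
left top ((290.3164367675781, 231.3217315673828), (39.4546012878418, 12.326125144958496), 7.907163143157959) side ((280.75, 207.25), (34.51643753051758, 15.49317455291748), 78.69007110595703) tri (array([0.45670659, 0.08087444, 0.01386371]), np.float64(0.002073385645433233))
  ends z=.015 [[0.4636, 0.1355, 0.015], [0.4475, 0.0265, 0.015]] side [[0.4696, 0.156, 0.015], [0.4463, 0.0102, 0.015]]
right top ((375.5, 228.0), (12.0, 39.0), 90.0) side ((314.2000427246094, 268.4000244140625), (46.51021194458008, 16.994115829467773), 63.43495178222656) tri (array([ 0.46392797, -0.15690178,  0.01421925]), np.float64(0.001956865991251531))
  ends z=.015 [[0.4624, -0.211, 0.015], [0.4633, -0.1022, 0.015]] side [[0.4645, -0.0867, 0.015], [0.4648, -0.2215, 0.015]]
foot top ((335.3658447265625, 179.29269409179688), (23.632347106933594, 44.835201263427734), 83.6598129272461) [312 166  47  28 524] [[0.6309, 0.0205, 0.012], [0.6443, -0.1069, 0.012], [0.5759, -0.113, 0.012], [0.5627, 0.0134, 0.012]] [[ 0.60331569 -0.0464917   0.012     ]]
foot side ((356.1585693359375, 226.0731658935547), (47.47682571411133, 27.95510482788086), 51.34019470214844) [331 207  49  40 606] [[0.5639, 0.0046, 0.012], [0.6443, 0.0549, 0.012], [0.6505, -0.1073, 0.012], [0.5777, -0.145, 0.012]]
blue ((431.76873779296875, 180.49710083007812), (60.67081832885742, 63.10373306274414), 81.25383758544922) [[0.6619, -0.2152, 0.05], [0.688, -0.3903, 0.05], [0.5182, -0.4062, 0.05], [0.4932, -0.2347, 0.05]] [[ 0.5894     -0.31153582  0.05      ]]
white ((198.0, 187.5), (79.0, 72.0), 90.0) [[0.6887, 0.4382, 0.05], [0.6869, 0.2367, 0.05], [0.4649, 0.2317, 0.05], [0.4666, 0.4276, 0.05]] [[0.57524486 0.33347717 0.05      ]]
```

View pics/crop.png

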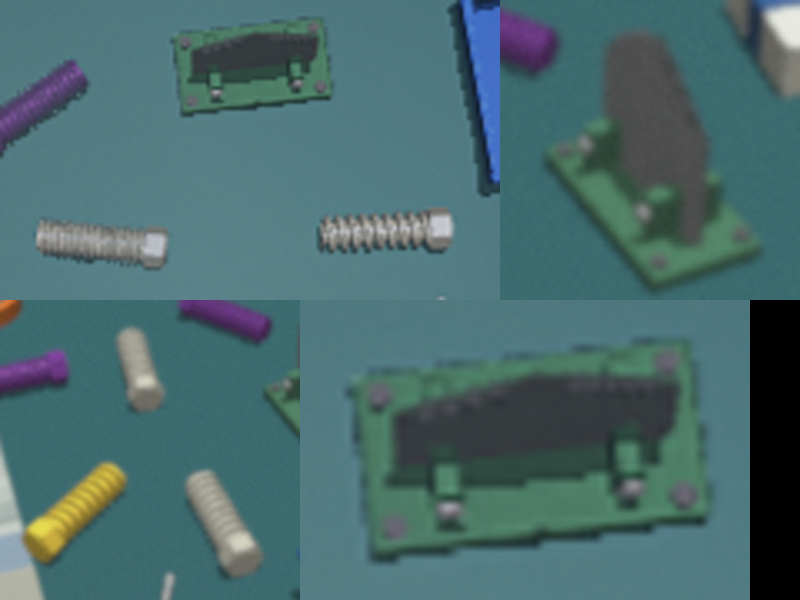

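```bash
cat >> h.py <<'E'
def hsv(f): return cv2.split(cv2.cvtColor(f["pixels"],cv2.COLOR_RGB2HSV))
def mom(mask,roi):
    c,q,g,s=comp(mask,roi); m=cv2.moments(cv2.drawContours(np.zeros_like(mask),[c],-1,1,-1),True)
    a=.5*np.arctan2(2*m["mu11"],m["mu20"]-m["mu02"]); return np.array([m["m10"],m["m01"]])/m["m00"],a
E
python3 - <<'E'
from h import *
T,S=load("top"),load("side")
h,s,v=hsv(T); hh,ss,vv=hsv(S)
st=((s<70)&(v>95)).astype(np.uint8)
for n,r in(("left",(262,218,318,248)),("right",(346,215,404,245))):
    c,a=mom(st,r); e=np.array([np.cos(a),np.sin(a)])*20
    p=plane(T,[c-e,c,c+e],.016); d=p[0]-p[2]; print(n,c,np.round(p[1],4),"yaw to +y end",np.degrees(np.arctan2(d[1],d[0])))
red=lambda h,s,v:(((h<8)|(h>172))&(s>150)&(v>110)).astype(np.uint8)
c1=comp(red(h,s,v),(355,98,385,118));c2=comp(red(hh,ss,vv),(422,160,445,180))
print("cap",c1[2],c2[2],tri(T,c1[2],S,c2[2]))
# white bin & blue bin rim corners, both views
w=((s<40)&(v>150)).astype(np.uint8); c,q,_,sx=comp(w,(165,150,240,225)); print("white",q,sx,np.round(plane(T,cv2.boxPoints(q),.05),3).tolist(),plane(T,[q[0]],.05))
b=((hh>105)&(hh<125)&(ss>150)).astype(np.uint8); c,q,_,sx=comp(b,(335,245,475,360)); 
hull=cv2.approxPolyDP(cv2.convexHull(c),4,True)[:,0]; print("blue side hull",hull.tolist(),np.round(plane(S,hull,.05),3).tolist())
w=((ss<45)&(vv>130)).astype(np.uint8); c,q,_,sx=comp(w,(260,125,338,178)); 
hull=cv2.approxPolyDP(cv2.convexHull(c),3,True)[:,0]; print("white side hull",hull.tolist(),np.round(plane(S,hull,.05),3).tolist())
E
```

```text
left [291.0994898  231.85459184] [0.4539 0.0787 0.016 ] yaw to +y end 83.56923992684102
right [376.53562005 228.2585752 ] [ 0.462  -0.1594  0.016 ] yaw to +y end 92.10337937416452
cap [370.35227273 108.88636364] [435.16216216 170.35135135] (array([ 0.74826085, -0.13337858,  0.18660527]), np.float64(0.002219345837178136))
white ((199.91725158691406, 185.99313354492188), (61.45365524291992, 61.287567138671875), 4.763641834259033) [ 167  155   67   63 2652] [[0.502, 0.416, 0.05], [0.674, 0.41, 0.05], [0.658, 0.239, 0.05], [0.487, 0.249, 0.05]] [[0.57943709 0.32833308 0.05      ]]
blue side hull [[413, 253], [468, 308], [458, 324], [392, 356], [348, 299], [345, 280]] [[0.665, -0.22, 0.05], [0.685, -0.387, 0.05], [0.647, -0.412, 0.05], [0.506, -0.43, 0.05], [0.486, -0.291, 0.05], [0.499, -0.243, 0.05]]
white side hull [[337, 125], [328, 165], [280, 172], [260, 147], [260, 125]] [[0.738, 0.401, 0.05], [0.623, 0.178, 0.05], [0.488, 0.188, 0.05], [0.47, 0.343, 0.05], [0.505, 0.486, 0.05]]
```

The candidates are the steel bolts at top (291,232) and (376,229), the purple bolts at (280,275) and (268,192), and the yellow bolt at (356,270). The purple and yellow ones are decoys. In the crop, the left steel bolt has a fine thread and the right one a coarse thread. The gauge shows its coarse teeth on the left, which is world +y. The measured heights of about 14 mm fit. I'm taking the coarse bolt first.

```bash
python3 -m jog '[0.019,-0.042,-0.002,0,0,-5.9,1, 0.019,-0.042,-0.002,0,0,-5.9,1, 0.019,-0.042,-0.002,0,0,-5.9,1, 0.019,-0.042,-0.002,0,0,-5.9,1, 0.019,-0.042,-0.002,0,0,-5.9,1, 0.019,-0.042,-0.002,0,0,-5.9,1, 0.019,-0.042,-0.002,0,0,-5.9,1, 0.019,-0.042,-0.002,0,0,-5.9,1, 0.019,-0.042,-0.002,0,0,-5.9,1, 0.019,-0.042,-0.002,0,0,-5.9,1, 0.019,-0.042,-0.002,0,0,-5.9,1, 0.019,-0.042,-0.002,0,0,-5.9,1]' 40
python3 -m jog '[0.019,-0.042,-0.02,0,0,0,1, 0.019,-0.042,-0.02,0,0,0,1, 0.019,-0.042,-0.02,0,0,0,1, 0.017,-0.045,-0.015,0,0,0,1, 0,0,0,0,0,0,1, 0,0,0,0,0,0,1]'
```

```text
t: 1.3
ee_pos: [0.3891, 0.02, 0.1571]
tcp_rot: [180.0, -0.0, 91.9]
contact_force: [0.5, 1.7, 0.9]
opening: 0.0929
grasp_force: 0.0
t: 1.9
ee_pos: [0.4618, -0.1484, 0.0819]
tcp_rot: [-179.9, -0.0, 92.1]
contact_force: [0.2, 0.2, 0.1]
opening: 0.0932
grasp_force: 0.0
```

```bash
python3 -m jog '[0,0,-0.03,0,0,0,1, 0,0,-0.03,0,0,0,1, 0,0,-0.012,0,0,0,1, 0,0,-0.005,0,0,0,1, 0,0,0,0,0,0,-1, 0,0,0,0,0,0,-1, 0,0,0,0,0,0,-1, 0,0,0,0,0,0,-1, 0,0,0,0,0,0,-1, 0,0,0,0,0,0,-1]' 50
python3 -m jog '[0,0,0,0,0,0,-1, 0,0,0,0,0,0,-1, 0,0,0,0,0,0,-1]'
```

```text
t: 2.9
ee_pos: [0.4625, -0.1481, 0.0057]
tcp_rot: [180.0, 0.0, 92.2]
contact_force: [0.9, 0.2, 0.6]
opening: 0.0492
grasp_force: 0.0
t: 3.2
ee_pos: [0.4624, -0.1481, 0.0055]
tcp_rot: [-180.0, -0.0, 92.2]
contact_force: [0.8, -0.2, 0.3]
opening: 0.0258
grasp_force: 0.0
```

```bash
python3 -m jog '[0,0,0,0,0,0,-1, 0,0,0,0,0,0,-1]'
python3 - <<'E'
from rig import arm
import cv2,numpy as np
o=[]
for n,(x0,y0,x1,y1) in(("side",(270,200,370,300)),("top",(330,180,430,280))):
    f=arm.grab_frame(n); o.append(cv2.resize(f["pixels"][y0:y1,x0:x1,::-1],(400,400),interpolation=cv2.INTER_CUBIC))
cv2.imwrite("pics/g1.png",np.hstack(o))
E
```

```text
t: 3.4
ee_pos: [0.4624, -0.1481, 0.0055]
tcp_rot: [-180.0, -0.0, 92.2]
contact_force: [-0.1, 0.3, 0.3]
opening: 0.0093
grasp_force: 0.0
```

View pics/g1.png

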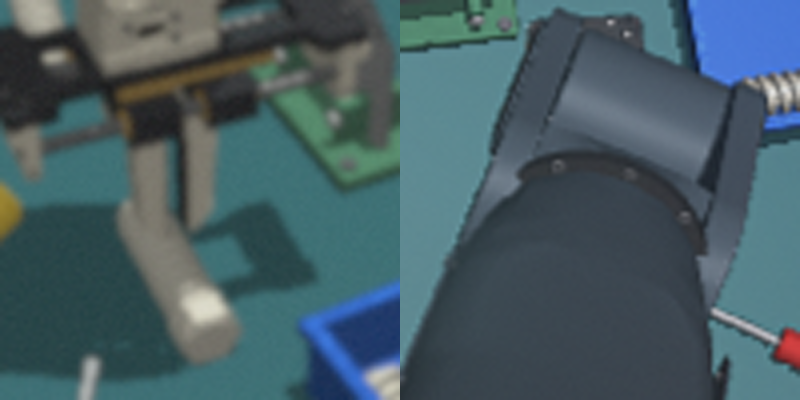

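```bash
python3 - <<'E'
from h import *
from rig import arm
o=arm.observe(); print(o["ee_pos"],o["opening"],o["grasp_force"])
for n in("side","top"):
    f=load(n); T=np.linalg.inv(f["cam_to_world"])
    for P in([.4624,-.148,.0055],[.463,-.149,.0],[.463,-.104,.015],[.463,-.21,.015],[.4624,-.148,.06]):
        c=T@np.r_[P,1]; K=f["mtx"]; print(n,P,K[0,0]*c[0]/-c[2]+K[0,2],K[1,1]*-c[1]/-c[2]+K[1,2])
for n in("side",):
    f=arm.grab_frame(n);np.savez("pics/side1.npz",**f);print(np.abs(f["cam_to_world"]-load(n)["cam_to_world"]).max())
    print(plane(f,[[301,253],[326,285],[319,256]],.015))
E
```

```text
[ 0.46238283 -0.14807094  0.00551229] 0.0022993719126835643 0.0
side [0.4624, -0.148, 0.0055] 311.78010034669876 268.8648569209754
side [0.463, -0.149, 0.0] 312.2252476273283 270.94167577832667
side [0.463, -0.104, 0.015] 305.56035276632286 252.61952089357985
side [0.463, -0.21, 0.015] 321.8337990356975 285.4940422511162
side [0.4624, -0.148, 0.06] 311.42889291807984 249.99507896863167
top [0.4624, -0.148, 0.0055] 372.08049887231005 228.57213243653786
top [0.463, -0.149, 0.0] 372.23780484218787 228.5730525539909
top [0.463, -0.104, 0.015] 356.63282935202903 228.1125177243577
top [0.463, -0.21, 0.015] 394.64510267962237 227.79646714891192
top [0.4624, -0.148, 0.06] 374.0705948851106 226.33710904450908
0.0
[[ 0.45306612 -0.10169526  0.015     ]
 [ 0.4714982  -0.21164929  0.015     ]
 [ 0.48741979 -0.1246999   0.015     ]]
```

```bash
python3 - <<'E'
from h import *
f=load("side",1); g=load("side",0)
z=lambda f:cv2.resize(f["pixels"][235:305,285:345,::-1],(390,455),interpolation=cv2.INTER_CUBIC)
cv2.imwrite("pics/g2.png",np.hstack([z(g),z(f)]))
E
```

```text
(no output)
```

View pics/g2.png

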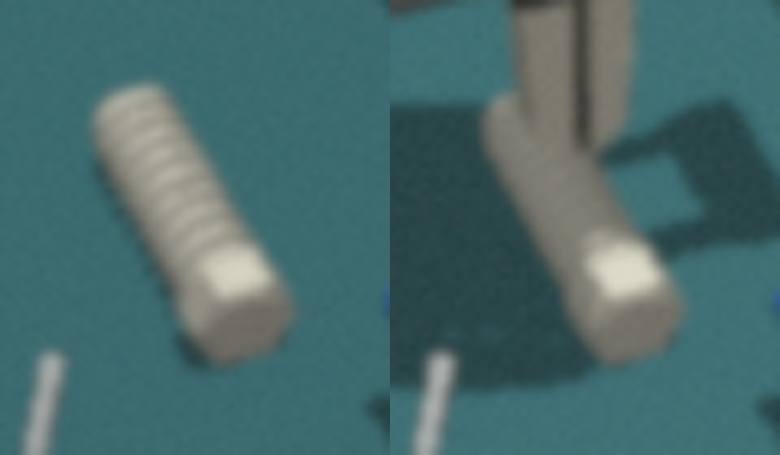

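```bash
python3 -m jog '[0,0,0.03,0,0,0,-1, 0,0,0.03,0,0,0,-1, 0,0,0,0,0,0,-1]'
cat >> h.py <<'E'
def proj(f,P):
    c=np.linalg.inv(f["cam_to_world"])@np.r_[P,1];K=f["mtx"];return np.round([K[0,0]*c[0]/-c[2]+K[0,2],-K[1,1]*c[1]/-c[2]+K[1,2]],1)
E
python3 - <<'E'
from h import *
from rig import arm
f=arm.grab_frame("side");np.savez("pics/side2.npz",**f);o=arm.observe();print(o["ee_pos"],o["opening"])
print("pred tip",proj(f,o["ee_pos"]))
for k in(1,2):
    s=hsv(load("side",k))[1];s0=hsv(load("side",0))[1]
    m=((s<75)&(s0>90))
    print(k)
    for r in range(225,275,2):
        c=np.where(m[r,295:335])[0]; print(r,(c.min()+295,c.max()+295,len(c)) if len(c) else "-",end="; ")
E
```

```text
t: 3.85
ee_pos: [0.4643, -0.1489, 0.0686]
tcp_rot: [179.7, 0.1, 92.2]
contact_force: [0.5, -0.6, 0.7]
opening: 0.0011
grasp_force: 0.0
[ 0.46336568 -0.14848012  0.0668365 ] 0.0005573258988505155
pred tip [311.9 247.6]
1
225 (np.int64(297), np.int64(332), 31); 227 (np.int64(297), np.int64(331), 30); 229 (np.int64(298), np.int64(328), 25); 231 (np.int64(295), np.int64(322), 26); 233 (np.int64(295), np.int64(322), 26); 235 (np.int64(303), np.int64(322), 20); 237 (np.int64(303), np.int64(322), 20); 239 (np.int64(303), np.int64(322), 20); 241 (np.int64(303), np.int64(322), 20); 243 (np.int64(303), np.int64(322), 20); 245 (np.int64(304), np.int64(322), 19); 247 (np.int64(304), np.int64(322), 14); 249 (np.int64(312), np.int64(321), 10); 251 (np.int64(313), np.int64(321), 9); 253 (np.int64(314), np.int64(321), 8); 255 (np.int64(316), np.int64(320), 5); 257 (np.int64(317), np.int64(319), 3); 259 (np.int64(299), np.int64(299), 1); 261 -; 263 -; 265 -; 267 -; 269 -; 271 -; 273 -; 2
225 (np.int64(305), np.int64(322), 18); 227 (np.int64(305), np.int64(322), 18); 229 (np.int64(305), np.int64(321), 17); 231 (np.int64(307), np.int64(321), 15); 233 (np.int64(308), np.int64(319), 12); 235 (np.int64(310), np.int64(317), 8); 237 -; 239 -; 241 -; 243 -; 245 -; 247 -; 249 -; 251 -; 253 -; 255 -; 257 -; 259 (np.int64(299), np.int64(299), 1); 261 -; 263 -; 265 -; 267 -; 269 -; 271 -; 273 -;
```

```bash
python3 - <<'E'
from h import *
P=[.1607,.5256,.1806]
o=[]
for n in("side","top"):
    f=load(n);u=proj(f,P);print(n,u,proj(f,[.1607,.5256,.1806+.03]))
    x,y=u.astype(int);x0=max(0,x-50);y0=max(0,min(y-50,300))
    im=cv2.resize(f["pixels"][y0:y0+100,x0:x0+100,::-1],(400,400),interpolation=cv2.INTER_CUBIC)
    cv2.circle(im,(int((u[0]-x0)*4),int((u[1]-y0)*4)),5,(0,0,255),1);o.append(im);print(x0,y0)
cv2.imwrite("pics/g3.png",np.hstack(o))
E
```

```text
side [137.2  96.4] [134.8  86.5]
87 46
top [ 95.5 350.7] [ 89.4 352.5]
45 300
```

View pics/g3.png

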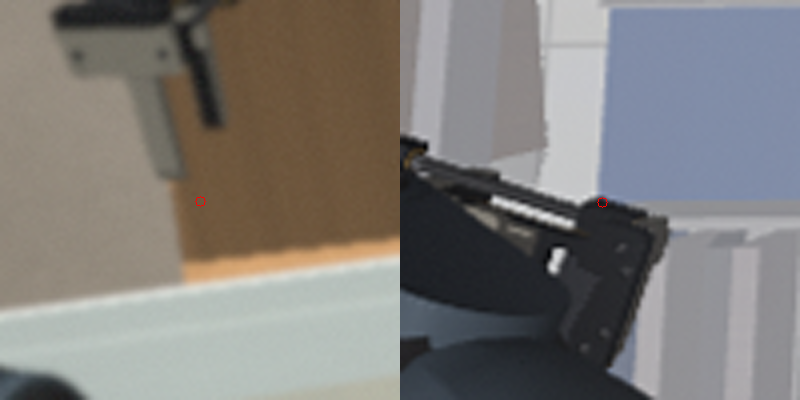

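The gripper closed on air above the bolt. Both views put the fingertips about 33 mm higher than the reported TCP, so I'll go lower and watch the force.

```bash
python3 -m jog '[0,0,0,0,0,0,1, 0,0,0,0,0,0,1, 0,0,0,0,0,0,1, 0,0,0,0,0,0,1, 0,0,0,0,0,0,1, 0,0,0,0,0,0,1, 0,0,0,0,0,0,1, 0,0,0,0,0,0,1]'
python3 -m jog '[0,0,-0.03,0,0,0,1, 0,0,-0.03,0,0,0,1, 0,0,-0.02,0,0,0,1, 0,0,-0.002,0,0,0,1, 0,0,0,0,0,0,1]'
python3 -m jog '[0,0,-0.004,0,0,0,1, 0,0,0,0,0,0,1]'
```

```text
t: 4.7
ee_pos: [0.4624, -0.1481, 0.0655]
tcp_rot: [180.0, 0.0, 92.2]
contact_force: [0.4, 0.2, -0.1]
opening: 0.06
grasp_force: 0.0
t: 5.2
ee_pos: [0.4624, -0.1481, -0.0163]
tcp_rot: [-180.0, -0.0, 92.2]
contact_force: [-0.2, -0.3, -0.1]
opening: 0.0925
grasp_force: 0.0
t: 5.4
ee_pos: [0.4628, -0.1483, -0.0199]
tcp_rot: [179.9, 0.0, 92.2]
contact_force: [0.0, 0.0, -0.5]
opening: 0.093
grasp_force: 0.0
```

```bash
python3 -m jog '[0,0,-0.003,0,0,0,1, 0,0,0,0,0,0,1]' ; python3 -m jog '[0,0,-0.002,0,0,0,1, 0,0,0,0,0,0,1]'; python3 -m jog '[0,0,-0.002,0,0,0,1, 0,0,0,0,0,0,1]'
```

```text
t: 5.6
ee_pos: [0.4624, -0.1481, -0.0234]
tcp_rot: [180.0, 0.0, 92.2]
contact_force: [-0.6, -0.2, -1.0]
opening: 0.0931
grasp_force: 0.0
t: 5.8
ee_pos: [0.4623, -0.148, -0.0256]
tcp_rot: [-180.0, -0.0, 92.2]
contact_force: [-0.5, 0.1, -0.9]
opening: 0.0932
grasp_force: 0.0
t: 6.0
ee_pos: [0.4623, -0.148, -0.0277]
tcp_rot: [-180.0, -0.0, 92.2]
contact_force: [-0.0, -0.5, 1.0]
opening: 0.0926
grasp_force: 0.0
```

```bash
python3 -m jog '[0,0,0,0,0,0,-1, 0,0,0,0,0,0,-1, 0,0,0,0,0,0,-1, 0,0,0,0,0,0,-1, 0,0,0,0,0,0,-1, 0,0,0,0,0,0,-1, 0,0,0,0,0,0,-1, 0,0,0,0,0,0,-1, 0,0,0,0,0,0,-1, 0,0,0,0,0,0,-1]' 50
python3 -m jog '[0,0,0.002,0,0,0,-1, 0,0,0,0,0,0,-1]'
```

```text
t: 7.0
ee_pos: [0.4619, -0.1478, -0.0276]
tcp_rot: [-179.9, -0.0, 92.2]
contact_force: [-3.7, 1.2, 1.8]
opening: 0.0277
grasp_force: 50.0
t: 7.2
ee_pos: [0.4626, -0.1481, -0.0255]
tcp_rot: [180.0, 0.0, 92.2]
contact_force: [0.1, -0.1, -5.4]
opening: 0.0281
grasp_force: 50.0
```

```bash
python3 -m jog '[0,0,0.042,0,0,0,-1, 0,0,0.042,0,0,0,-1, 0,0,0.043,0,0,0,-1, 0,0,0.043,0,0,0,-1, 0.023,0.023,0,-7,-0.7,0.8,-1, 0.023,0.023,0,-7,-0.7,0.8,-1, 0.023,0.023,0,-7,-0.7,0.8,-1, 0.023,0.023,0,-7,-0.7,0.8,-1, 0.023,0.023,0,-7,-0.7,0.6,-1, 0.022,0.023,0,0,0,0,-1, 0,0,0,0,0,0,-1, 0,0,0,0,0,0,-1]'
cat > look.py <<'E'
import sys
from h import *
from rig import arm
i,out=sys.argv[1:3]; o=arm.observe(); print(np.round(np.r_[o["ee_pos"],o["tcp_rot"]],4))
f=arm.grab_frame("side"); np.savez(f"pics/side{i}.npz",**f)
x0,y0=310,150
cv2.imwrite(f"pics/{out}.png",cv2.resize(f["pixels"][y0:y0+100,x0:x0+100,::-1],(600,600),interpolation=cv2.INTER_CUBIC))
E
python3 look.py 3 g4
```

```text
t: 8.4
ee_pos: [0.5992, -0.0094, 0.1436]
tcp_rot: [179.0, 35.1, 95.9]
contact_force: [-0.4, -0.2, -5.7]
opening: 0.0281
grasp_force: 50.0
[ 5.99200e-01 -9.40000e-03  1.43600e-01  1.79040e+02  3.51084e+01
  9.58855e+01]
```

View pics/g4.png

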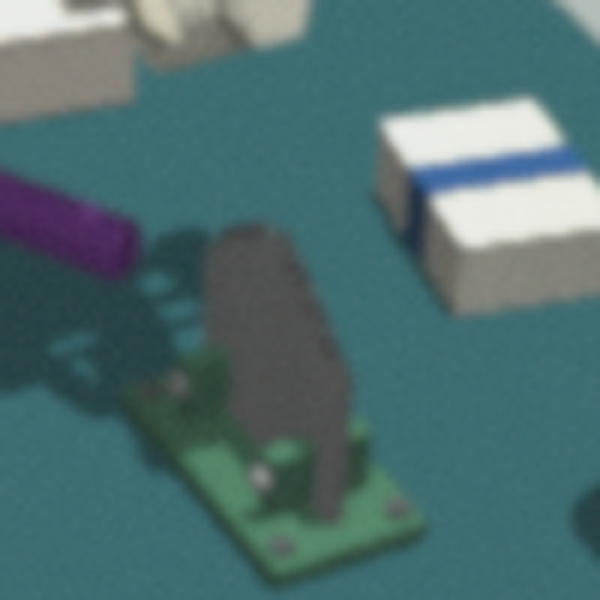

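```bash
python3 - <<'E'
from h import *
from scipy.spatial.transform import Rotation as R
f=load("side",3); e=np.array([.5992,-.0094,.1436]); M=R.from_euler("xyz",[180,35.,96],degrees=True).as_matrix()
A=e-.0426*M[:,2]; B=e+[0,0,.033]-.0096*M[:,2]
x0,y0=270,80; im=cv2.resize(f["pixels"][y0:y0+130,x0:x0+130,::-1],(780,780)[:2],interpolation=cv2.INTER_CUBIC)
for C,col in((A,(0,0,255)),(B,(0,255,255))):
    for s in(.045,0,-.045,-.061):
        u=(proj(f,C+s*M[:,0])-[x0,y0])*6; cv2.circle(im,tuple(int(v) for v in u),4,col,1); print(C+s*M[:,0],u)
cv2.imwrite("pics/g5.png",im[:600])
E
```

```text
[0.5927928  0.05156041 0.15268494] [391.8 456.6]
[0.59664591 0.0149005  0.17849588] [436.8 441.6]
[ 0.60049903 -0.02175941  0.20430682] [486.  424.8]
[ 0.60186902 -0.03479404  0.21348404] [504.  418.8]
[0.59477132 0.03273608 0.15865292] [414. 465.]
[ 0.59862443 -0.00392383  0.18446386] [460.8 450. ]
[ 0.60247754 -0.04058374  0.2102748 ] [511.8 433.8]
[ 0.60384754 -0.05361837  0.21945202] [531.  427.2]
```

View pics/g5.png

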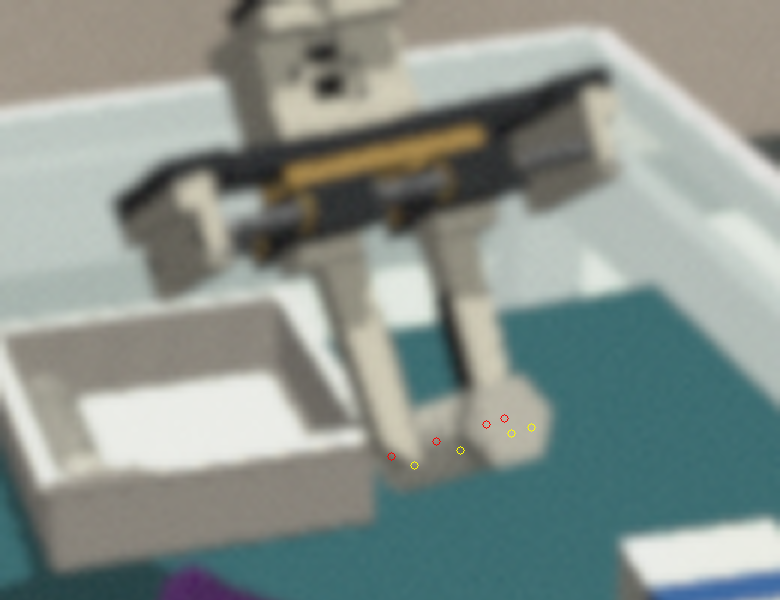

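The bolt in hand matches the model with the extra length along the tool: the head end is predicted at (504,419) and its right edge at about 550. I'll come to 25 mm off home, then probe inward.

```bash
python3 -m jog '[0.001,-0.006,-0.023,0,0,0,-1, 0.001,-0.006,-0.023,0,0,0,-1, 0,0,0,0,0,0,-1]' 60
python3 -m jog '[0,-0.0011,-0.0016,0,0,0,-1, 0,-0.0011,-0.0016,0,0,0,-1, 0,0,0,0,0,0,-1]'
python3 -m jog '[0,-0.0011,-0.0016,0,0,0,-1, 0,0,0,0,0,0,-1]'
python3 -m jog '[0,-0.0011,-0.0016,0,0,0,-1, 0,0,0,0,0,0,-1]'
```

```text
t: 8.75
ee_pos: [0.5991, -0.0238, 0.0961]
tcp_rot: [179.3, 35.1, 95.9]
contact_force: [-0.6, 0.4, -5.2]
opening: 0.0277
grasp_force: 60.0
t: 9.05
ee_pos: [0.6017, -0.0243, 0.0963]
tcp_rot: [178.9, 35.1, 95.7]
contact_force: [-0.8, 0.2, -5.6]
opening: 0.0278
grasp_force: 60.0
t: 9.25
ee_pos: [0.6015, -0.0254, 0.094]
tcp_rot: [178.9, 35.2, 95.8]
contact_force: [0.5, 0.7, -4.2]
opening: 0.028
grasp_force: 60.0
t: 9.45
ee_pos: [0.6013, -0.0266, 0.092]
tcp_rot: [179.0, 35.2, 95.8]
contact_force: [0.1, 0.2, -4.8]
opening: 0.0278
grasp_force: 60.0
```

```bash
for i in 1 2 3 4; do python3 -m jog '[0,-0.0011,-0.0016,0,0,0,-1, 0,0,0,0,0,0,-1]' | egrep 'ee_pos|contact'; done
```

```text
ee_pos: [0.6013, -0.0277, 0.0903]
contact_force: [-0.1, 0.9, -4.4]
ee_pos: [0.6013, -0.0288, 0.0887]
contact_force: [-0.2, 0.5, -5.2]
ee_pos: [0.6013, -0.0299, 0.0871]
contact_force: [-0.5, -0.4, -4.2]
ee_pos: [0.6013, -0.031, 0.0855]
contact_force: [0.0, -0.7, -4.8]
```

```bash
for i in 1 2 3; do python3 -m jog '[0,-0.0011,-0.0016,0,0,0,-1, 0,0,0,0,0,0,-1]' | egrep 'ee_pos|contact|rot'; done
```

```text
ee_pos: [0.6013, -0.0321, 0.0839]
tcp_rot: [179.0, 35.2, 95.8]
contact_force: [0.1, -0.1, -5.2]
ee_pos: [0.6013, -0.0332, 0.0824]
tcp_rot: [179.0, 35.2, 95.8]
contact_force: [0.4, -0.7, -5.8]
ee_pos: [0.6016, -0.034, 0.0812]
tcp_rot: [178.9, 35.2, 95.8]
contact_force: [-0.4, 2.3, -3.2]
```

```bash
for i in 1 2; do python3 -m jog '[0,-0.0006,-0.0008,0,0,0,-1, 0,0,0,0,0,0,-1]' | egrep 'ee_pos|contact|rot'; done; python3 -m jog '[0,0.0008,-0.0006,0,0,0,-1, 0,0,0,0,0,0,-1]' | egrep 'ee_pos|contact|rot'
```

```text
ee_pos: [0.6017, -0.0341, 0.081]
tcp_rot: [178.9, 35.1, 95.8]
contact_force: [-4.5, 8.0, 4.3]
ee_pos: [0.6018, -0.0343, 0.0808]
tcp_rot: [178.8, 35.1, 95.7]
contact_force: [-7.6, 12.6, 12.1]
ee_pos: [0.6018, -0.0341, 0.0807]
tcp_rot: [178.9, 35.2, 95.7]
contact_force: [-7.8, 9.3, 14.5]
```

```bash
python3 -m jog '[0,0.0017,0.0025,0,0,0,-1, 0.004,0,0,0,0,0,-1, 0,-0.0011,-0.0016,0,0,0,-1, 0,0,0,0,0,0,-1]' | egrep 'ee_pos|contact|rot'; for i in 1 2; do python3 -m jog '[0,-0.0006,-0.0008,0,0,0,-1, 0,0,0,0,0,0,-1]' | egrep 'ee_pos|contact|rot'; done
```

```text
ee_pos: [0.6063, -0.0333, 0.0805]
tcp_rot: [178.8, 35.1, 95.7]
contact_force: [-2.8, 9.9, 7.4]
ee_pos: [0.6064, -0.0334, 0.0804]
tcp_rot: [178.8, 35.1, 95.7]
contact_force: [-6.2, 13.9, 13.6]
ee_pos: [0.6065, -0.0334, 0.0802]
tcp_rot: [178.7, 35.1, 95.7]
contact_force: [-10.3, 19.0, 20.4]
```

```bash
python3 -m jog '[-0.002,0.0006,0.0008,0,0,0,-1, 0,0,0,0,0,0,-1]' | egrep 'ee_pos|contact'; for i in 1 2 3 4; do python3 -m jog '[0,0.0012,-0.0009,0,0,0,-1, 0,0,0,0,0,0,-1]' | egrep 'ee_pos|contact'; done
```

```text
ee_pos: [0.6057, -0.0333, 0.0806]
contact_force: [1.1, 12.4, 9.9]
ee_pos: [0.6057, -0.0331, 0.0804]
contact_force: [-1.2, 5.9, 13.4]
ee_pos: [0.6057, -0.0325, 0.0799]
contact_force: [-1.4, 3.9, 16.5]
ee_pos: [0.6058, -0.0312, 0.0788]
contact_force: [-0.1, 4.1, 14.0]
ee_pos: [0.6035, -0.0299, 0.075]
contact_force: [-1.0, -0.5, -5.3]
```

```bash
for i in 1 2 3 4; do python3 -m jog '[0,-0.0006,-0.0008,0,0,0,-1, 0,0,0,0,0,0,-1]' | egrep 'ee_pos|contact'; done
```

```text
ee_pos: [0.6031, -0.0307, 0.0739]
contact_force: [0.4, -0.8, -4.6]
ee_pos: [0.6033, -0.0311, 0.0734]
contact_force: [0.1, -1.1, -4.2]
ee_pos: [0.6033, -0.0312, 0.0732]
contact_force: [-3.0, 3.8, 1.7]
ee_pos: [0.6034, -0.0313, 0.0731]
contact_force: [-7.3, 9.4, 9.5]
```

```bash
python3 -m jog '[0,0,0,0,0,0,-1, 0,0,0,0,0,0,-1, 0,0,0,0,0,0,-1, 0,0,0,0,0,0,-1]'; python3 - <<'E'
from h import *
from rig import arm
f=arm.grab_frame("side"); np.savez("pics/side4.npz",**f); g=arm.grab_frame("top"); np.savez("pics/top4.npz",**g)
a=cv2.resize(f["pixels"][160:250,310:400,::-1],(540,540),interpolation=cv2.INTER_CUBIC)
cv2.imwrite("pics/g6.png",np.hstack([a,cv2.resize(g["pixels"][140:220,290:330,::-1],(260,540),interpolation=cv2.INTER_CUBIC)]))
E
```

```text
t: 14.45
ee_pos: [0.6034, -0.0313, 0.0731]
tcp_rot: [178.9, 35.1, 95.7]
contact_force: [-6.7, 9.4, 8.7]
opening: 0.0279
grasp_force: 60.0
```

View pics/g6.png

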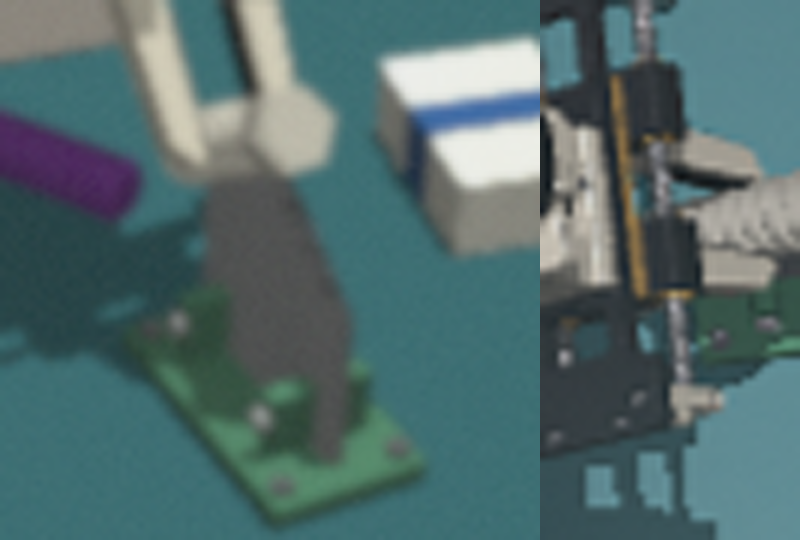

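```bash
python3 - <<'E'
from h import *
g=load("top",4);h,s,v=hsv(g); m=(s<60)&(v>110)
for c in range(318,342,2):
    r=np.where(m[155:190,c])[0]+155
    if len(r):
        # bolt axis height at this column, home model: z=.1123-.7*(y+.0119)
        mid=(r.min()+r.max())/2; z=.12
        for _ in range(5): p=plane(g,[[c,mid]],z)[0]; z=.1123-.7*(p[1]+.0119)
        print(c,r.min(),r.max(),np.round(p,4),"off plate mm",round(1000*(p[0]-(.6033-.105*(p[1]+.0465))),1))
E
```

```text
318 161 181 [0.6066 0.0017 0.1028] off plate mm 8.4
320 161 181 [ 0.6057 -0.0036  0.1065] off plate mm 6.9
322 162 182 [ 0.6021 -0.0089  0.1102] off plate mm 2.7
324 165 182 [ 0.5971 -0.0141  0.1139] off plate mm -2.8
326 166 176 [ 0.603  -0.0195  0.1176] off plate mm 2.5
328 166 176 [ 0.6021 -0.0247  0.1212] off plate mm 1.0
330 165 175 [ 0.6038 -0.0299  0.1249] off plate mm 2.3
332 164 175 [ 0.6043 -0.0351  0.1285] off plate mm 2.2
334 163 174 [ 0.606  -0.0402  0.1321] off plate mm 3.4
336 163 175 [ 0.6038 -0.0453  0.1357] off plate mm 0.6
338 162 174 [ 0.6056 -0.0504  0.1392] off plate mm 1.8
340 162 174 [ 0.6047 -0.0554  0.1428] off plate mm 0.4
```

```bash
python3 -m jog '[-0.002,0.0275,0.04,0,0,0,-1, -0.002,0.0275,0.04,0,0,0,-1, 0,-0.02,0.02,7,0.7,0.4,-1, 0,-0.044,0.02,7,0.7,0.4,-1, 0.001,-0.044,0,7,0.7,0.4,-1, 0.001,-0.044,0,7,0.7,0.4,-1, 0.001,-0.044,0,7,0.7,0.4,-1, 0.001,-0.044,0,0,0,0,-1, 0.001,-0.044,0,0,0,0,-1, 0.001,-0.04,0,0,0,0,-1, 0,0,0,0,0,0,-1]'
```

```text
t: 15.65
ee_pos: [0.6041, -0.3061, 0.1909]
tcp_rot: [178.4, 0.0, 97.4]
contact_force: [-0.5, 0.4, -5.7]
opening: 0.0277
grasp_force: 60.0
```

```bash
python3 -m jog '[0.001,0.005,-0.04,-0.2,1.6,0.6,-1, 0.001,0,-0.04,0,0,0,-1, 0,0,-0.04,0,0,0,-1, 0,0,-0.04,0,0,0,-1, 0,0,-0.03,0,0,0,-1, 0,0,-0.015,0,0,0,-1, 0,0,0,0,0,0,-1]';python3 -m jog '[0,0,-0.005,0,0,0,-1, 0,0,0,0,0,0,-1]'; python3 -m jog '[0,0,-0.002,0,0,0,-1, 0,0,0,0,0,0,-1]'
```

```text
t: 16.35
ee_pos: [0.6062, -0.2953, -0.015]
tcp_rot: [-179.9, -0.2, 98.3]
contact_force: [-0.8, 0.1, -5.3]
opening: 0.0279
grasp_force: 60.0
t: 16.55
ee_pos: [0.6081, -0.2965, -0.0167]
tcp_rot: [179.9, 0.0, 98.3]
contact_force: [0.9, 0.2, -5.6]
opening: 0.0279
grasp_force: 60.0
t: 16.75
ee_pos: [0.6077, -0.2963, -0.0193]
tcp_rot: [179.9, -0.0, 98.3]
contact_force: [0.6, 0.6, -5.6]
opening: 0.0277
grasp_force: 60.0
```

```bash
python3 -m jog '[0,0,-0.002,0,0,0,-1, 0,0,0,0,0,0,-1]'|egrep 'ee|contact'; python3 -m jog '[0,0,-0.001,0,0,0,-1, 0,0,0,0,0,0,-1]'|egrep 'ee|contact'; python3 -m jog '[0,0,0,0,0,0,0.1, 0,0,0,0,0,0,0.1, 0,0,0,0,0,0,0.1, 0,0,0,0,0,0,0.1, 0,0,0,0,0,0,0.1, 0,0,0.005,0,0,0,0.1, 0,0,0.03,0,0,0,0.1, 0,0,0.04,0,0,0,0.1, 0,0,0.04,0,0,0,0.1, 0,0,0.04,0,0,0,1, 0,0,0,0,0,0,1]'
```

```text
ee_pos: [0.6075, -0.2962, -0.0219]
contact_force: [0.9, -0.3, -5.0]
ee_pos: [0.6076, -0.2962, -0.0224]
contact_force: [-1.8, 1.9, 1.0]
t: 18.25
ee_pos: [0.61, -0.2976, 0.1388]
tcp_rot: [179.5, 0.3, 98.3]
contact_force: [0.1, 0.4, -0.3]
opening: 0.0626
grasp_force: 0.0
```

```bash
python3 -m jog '[-0.0154,0.0385,0,0,0,-1.5,1, -0.0154,0.0385,0,0,0,-1.5,1, -0.0154,0.0385,0,0,0,-1.5,1, -0.0154,0.0385,0,0,0,-1.5,1, -0.0154,0.0385,0,0,0,-1.5,1, -0.0154,0.0385,0,0,0,-1.5,1, -0.0154,0.0385,0,0,0,-1.5,1, -0.0154,0.0385,-0.02,0,0,-1.5,1, -0.0154,0.0385,-0.03,0,0,-1.5,1, -0.0144,0.0385,-0.03,0,0,-1.4,1, 0,0,0,0,0,0,1, 0,0,0,0,0,0,1]'; python3 - <<'E'
from h import *
from rig import arm
g=arm.grab_frame("top");np.savez("pics/top5.npz",**g)
h,s,v=hsv(g);b=((s<70)&(v>120)).astype(np.uint8)
# coarse bolt in blue bin: bolt-coloured comps
n,l,st,c=cv2.connectedComponentsWithStats(b[140:225,395:470])
for i in range(1,n):
    if st[i,4]>60: print("in blue",st[i],np.round(plane(g,[c[i]+[395,140]],.02)[0],3))
E
```

```text
t: 19.45
ee_pos: [0.4548, 0.0877, 0.0531]
tcp_rot: [180.0, -0.0, 83.5]
contact_force: [0.9, -0.5, -0.1]
opening: 0.0927
grasp_force: 0.0
in blue [72  0  3 43 78] [ 0.666 -0.426  0.02 ]
in blue [ 13  28  39  14 274] [ 0.611 -0.311  0.02 ]
in blue [ 21  54  39  14 273] [ 0.538 -0.328  0.02 ]
```

```bash
python3 -m jog '[0.001,0,-0.035,0,0,0,1, 0,0,-0.035,0,0,0,1, 0,0,-0.009,0,0,0,1, 0,0,0,0,0,0,1]' 60; python3 -m jog '[0,0,-0.002,0,0,0,1, 0,0,0,0,0,0,-1, 0,0,0,0,0,0,-1, 0,0,0,0,0,0,-1, 0,0,0,0,0,0,-1, 0,0,0,0,0,0,-1, 0,0,0,0,0,0,-1, 0,0,0,0,0,0,-1, 0,0,0,0,0,0,-1, 0,0,0,0,0,0,-1, 0,0,0,0,0,0,-1, 0,0,0,0,0,0,-1]'
```

```text
t: 19.9
ee_pos: [0.4562, 0.0865, -0.0258]
tcp_rot: [180.0, -0.0, 83.3]
contact_force: [-0.1, -0.4, 0.1]
opening: 0.0931
grasp_force: 0.0
t: 21.1
ee_pos: [0.4555, 0.0873, -0.0278]
tcp_rot: [180.0, -0.0, 83.4]
contact_force: [-3.5, 1.0, 2.0]
opening: 0.0276
grasp_force: 60.1
```

```bash
python3 -m jog '[0,0,0.044,0,0,0,-1, 0,0,0.044,0,0,4.2,-1, 0,0,0.045,0,0,4.2,-1, 0,0,0.045,0,0,4.2,-1, 0.025,-0.027,0,7,0.7,0,-1, 0.025,-0.027,0,7,0.7,0,-1, 0.025,-0.027,0,7,0.7,0,-1, 0.025,-0.027,0,7,0.7,0,-1, 0.025,-0.027,0,7,0.7,0,-1, 0.025,-0.027,0,0,0,0,-1, 0,0,0,0,0,0,-1, 0,0,0,0,0,0,-1]'
```

```text
t: 22.3
ee_pos: [0.6059, -0.0753, 0.1489]
tcp_rot: [179.9, -35.2, 95.9]
contact_force: [0.0, -0.2, -5.5]
opening: 0.0271
grasp_force: 60.1
```

```bash
python3 -m jog '[0,0.002,-0.025,0,0,0,-1, 0,0.002,-0.026,0,0,0,-1, 0,0.005,-0.007,0,0,0,-1, 0,0.005,-0.007,0,0,0,-1, 0,0,0,0,0,0,-1]'; for i in 1 2 3 4; do python3 -m jog '[0,0.0006,-0.0008,0,0,0,-1, 0,0,0,0,0,0,-1]' | egrep 'ee_pos|contact'; done
```

```text
t: 22.8
ee_pos: [0.6058, -0.0595, 0.0855]
tcp_rot: [179.8, -35.2, 96.1]
contact_force: [1.0, -0.2, -5.3]
opening: 0.0274
grasp_force: 60.1
ee_pos: [0.6064, -0.0603, 0.0853]
contact_force: [0.1, -0.0, -4.8]
ee_pos: [0.6061, -0.0596, 0.0839]
contact_force: [-0.3, 0.1, -3.9]
ee_pos: [0.606, -0.0589, 0.0828]
contact_force: [-0.0, 0.6, -5.4]
ee_pos: [0.606, -0.0583, 0.0819]
contact_force: [1.0, 0.8, -4.8]
```

```bash
python3 -m jog '[-0.002,0,0,0,0,0,-1, 0,0,0,0,0,0,-1]' | egrep 'ee_pos|contact'; for i in 1 2 3; do python3 -m jog '[0,0.0006,-0.0008,0,0,0,-1, 0,0,0,0,0,0,-1]' | egrep 'ee_pos|contact'; done
```

```text
ee_pos: [0.6038, -0.0583, 0.082]
contact_force: [0.3, -0.9, -5.0]
ee_pos: [0.604, -0.0577, 0.0812]
contact_force: [0.4, -0.6, -4.5]
ee_pos: [0.6041, -0.0574, 0.0809]
contact_force: [-1.6, -3.0, 1.1]
ee_pos: [0.6042, -0.0573, 0.0808]
contact_force: [-4.1, -6.7, 7.6]
```

```bash
for i in 1 2 3 4; do python3 -m jog '[0,0.0008,0.0006,0,0,0,-1, 0,0,0,0,0,0,-1]' | egrep 'ee_pos|contact'; done
```

```text
ee_pos: [0.6042, -0.0572, 0.0809]
contact_force: [-3.7, -10.3, 4.9]
ee_pos: [0.6043, -0.057, 0.0811]
contact_force: [-2.6, -12.6, 1.0]
ee_pos: [0.6046, -0.0561, 0.0817]
contact_force: [-1.7, -12.1, 1.7]
ee_pos: [0.6042, -0.0536, 0.082]
contact_force: [-0.1, 0.6, -4.7]
```

```bash
for i in 1 2 3 4; do python3 -m jog '[0,0.0005,-0.0007,0,0,0,-1, 0,0,0,0,0,0,-1]' | egrep 'ee_pos|contact'; done
```

```text
ee_pos: [0.6039, -0.0525, 0.0811]
contact_force: [-1.3, -1.0, -5.1]
ee_pos: [0.604, -0.0524, 0.0809]
contact_force: [-2.4, -3.3, -0.1]
ee_pos: [0.604, -0.0524, 0.0808]
contact_force: [-4.9, -6.1, 6.3]
ee_pos: [0.6041, -0.0523, 0.0807]
contact_force: [-6.4, -9.4, 11.3]
```

```bash
python3 -m jog '[0,0,0,0,0,0,-1, 0,0,0,0,0,0,-1, 0,0,0,0,0,0,-1, 0,0,0,0,0,0,-1]'; python3 - <<'E'
from h import *
from rig import arm
g=arm.grab_frame("top");np.savez("pics/top6.npz",**g);h,s,v=hsv(g); m=(s<60)&(v>110)
f=arm.grab_frame("side");np.savez("pics/side6.npz",**f)
for c in range(316,362,2):
    r=np.where(m[150:195,c])[0]+150
    if len(r):
        mid=(r.min()+r.max())/2; z=.12
        for _ in range(5): p=plane(g,[[c,mid]],z)[0]; z=.1123+.7*(p[1]+.0821)
        print(c,r.min(),r.max(),len(r),np.round(p,4),"off plate mm",round(1000*(p[0]-(.6033-.105*(p[1]+.0476))),1))
E
```

```text
t: 26.4
ee_pos: [0.6041, -0.0523, 0.0807]
tcp_rot: [179.7, -35.2, 96.1]
contact_force: [-6.9, -9.2, 10.9]
opening: 0.0277
grasp_force: 60.2
316 171 190 4 [0.5656 0.0061 0.174 ] off plate mm -32.1
318 189 191 3 [0.5421 0.0013 0.1707] off plate mm -56.1
324 187 188 2 [ 0.5504 -0.0138  0.1601] off plate mm -49.4
326 187 188 2 [ 0.551  -0.0188  0.1566] off plate mm -49.2
332 165 172 8 [ 0.6029 -0.0348  0.1454] off plate mm 0.9
334 163 173 11 [ 0.605  -0.04    0.1418] off plate mm 2.5
336 163 173 11 [ 0.6059 -0.0453  0.1381] off plate mm 2.8
338 163 173 11 [ 0.6067 -0.0505  0.1344] off plate mm 3.1
340 163 173 11 [ 0.6076 -0.0559  0.1307] off plate mm 3.4
342 164 173 10 [ 0.6071 -0.0612  0.1269] off plate mm 2.4
344 159 173 15 [ 0.6147 -0.0667  0.1231] off plate mm 9.4
346 158 178 19 [ 0.6102 -0.072   0.1194] off plate mm 4.3
348 157 178 19 [ 0.6124 -0.0775  0.1155] off plate mm 5.9
350 156 178 20 [ 0.6146 -0.083   0.1117] off plate mm 7.6
352 155 177 18 [ 0.6183 -0.0886  0.1078] off plate mm 10.7
354 154 177 17 [ 0.6205 -0.0942  0.1038] off plate mm 12.3
356 155 186 16 [ 0.6077 -0.0995  0.1001] off plate mm -1.0
358 156 175 5 [ 0.6224 -0.1054  0.096 ] off plate mm 13.0
```

```bash
python3 -m jog '[-0.001,0,0,0,0,0,-1, -0.001,0,0,0,0,0,-1, 0,0,0,0,0,0,-1, 0,0,0,0,0,0,-1, 0,0,0,0,0,0,-1, 0,0,0,0,0,0,-1, 0,0,0,0,0,0,-1]'
```

```text
t: 27.2
ee_pos: [0.604, -0.0524, 0.0808]
tcp_rot: [179.4, -35.1, 96.1]
contact_force: [3.0, -6.8, 6.8]
opening: 0.0275
grasp_force: 60.1
```

```bash
python3 -m jog '[-0.001,0,0,0,0,0,-1, -0.001,0,0,0,0,0,-1, 0,0,0,0,0,0,-1, 0,0,0,0,0,0,-1, 0,0,0,0,0,0,-1, 0,0,0,0,0,0,-1, 0,0,0,0,0,0,-1]'
```

```text
t: 27.9
ee_pos: [0.6028, -0.0525, 0.0808]
tcp_rot: [179.3, -35.0, 96.1]
contact_force: [7.4, -6.6, 4.7]
opening: 0.0275
grasp_force: 60.0
```

```bash
python3 -m jog '[0.003,-0.028,0.04,0,0,0,-1, 0,0,0.045,0,0,0,-1, -0.001,0.0415,0,-7,-0.7,-1,-1, -0.001,0.0415,0,-7,-0.7,-1,-1, -0.001,0.0415,0,-7,-0.7,-1,-1, -0.001,0.0415,0,-7,-0.7,-1,-1, -0.001,0.0415,0,-7,-0.7,-1,-1, -0.001,0.0415,0,0,0,-1.1,-1, -0.001,0.0415,0,0,0,-1.1,-1, -0.001,0.0415,0,0,0,-1.1,-1, 0,0.0415,0,0,0,-1.1,-1, 0,0.0415,0,0,0,-1.1,-1]'; python3 -m jog '[0,0,0,0,0,0,-1]'
```

```text
t: 29.1
ee_pos: [0.594, 0.3377, 0.1636]
tcp_rot: [178.5, -0.1, 85.7]
contact_force: [0.8, 0.1, -4.5]
opening: 0.0273
grasp_force: 60.2
t: 29.2
ee_pos: [0.5933, 0.3407, 0.1632]
tcp_rot: [178.6, -0.2, 86.0]
contact_force: [-0.2, -1.1, -4.7]
opening: 0.0274
grasp_force: 60.2
```

```bash
python3 -m jog '[0.0045,-0.007,-0.03,0.1,1.4,0,-1, 0,0,-0.04,0,0,0,-1, 0,0,-0.04,0,0,0,-1, 0,0,-0.04,0,0,0,-1, 0,0,-0.02,0,0,0,-1, 0,0,-0.007,0,0,0,-1, 0,0,0,0,0,0,-1]';python3 -m jog '[0,0,-0.003,0,0,0,-1, 0,0,0,0,0,0,-1]'
```

```text
t: 29.9
ee_pos: [0.599, 0.3284, -0.0134]
tcp_rot: [179.9, -0.0, 85.7]
contact_force: [0.3, -0.1, -4.1]
opening: 0.0275
grasp_force: 60.2
t: 30.1
ee_pos: [0.6001, 0.329, -0.0145]
tcp_rot: [179.8, -0.1, 85.8]
contact_force: [-0.9, 0.1, -4.6]
opening: 0.0273
grasp_force: 60.2
```

```bash
python3 -m jog '[0,0,-0.004,0,0,0,-1, 0,0,0,0,0,0,-1]'|egrep 'ee|contact'; python3 -m jog '[0,0,-0.002,0,0,0,-1, 0,0,0,0,0,0,-1]'|egrep 'ee|contact';python3 -m jog '[0,0,-0.0015,0,0,0,-1, 0,0,0,0,0,0,-1]'|egrep 'ee|contact'
```

```text
ee_pos: [0.5995, 0.3287, -0.0197]
contact_force: [-0.6, -0.1, -5.7]
ee_pos: [0.5994, 0.3287, -0.0219]
contact_force: [-0.2, 0.0, -4.5]
ee_pos: [0.5997, 0.3288, -0.0228]
contact_force: [-1.8, -0.1, 1.2]
```

```bash
python3 -m jog '[0,0,0,0,0,0,0.1, 0,0,0,0,0,0,0.1, 0,0,0,0,0,0,0.1, 0,0,0,0,0,0,0.1, 0,0,0,0,0,0,0.1, 0,0,0.005,0,0,0,0.1, 0,0,0.03,0,0,0,0.1, 0,0,0.04,0,0,0,0.1, 0,0,0.04,0,0,0,0.1, 0,0,0.04,0,0,0,0.1, -0.04,0,0.02,0,0,0,0.1, -0.04,0,0.02,0,0,0,0.1]'; python3 -m jog '[-0.04,0,0,0,0,0,0.1, -0.04,0,0,0,0,0,0.1, -0.04,0,0,0,0,0,0.1, 0,0,0,0,0,0,0.1, 0,0,0,0,0,0,0.1]'; python3 - <<'E'
from rig import arm
from h import *
g=arm.grab_frame("top");f=arm.grab_frame("side")
cv2.imwrite("pics/end.png",np.hstack([cv2.resize(g["pixels"][80:300,160:480,::-1],(480,330)),cv2.resize(f["pixels"][120:370,200:450,::-1],(320,330))]))
E
```

```text
t: 31.9
ee_pos: [0.519, 0.3285, 0.1732]
tcp_rot: [179.8, -0.1, 85.7]
contact_force: [0.5, -0.7, -0.1]
opening: 0.0517
grasp_force: 0.0
t: 32.4
ee_pos: [0.3996, 0.329, 0.1726]
tcp_rot: [179.8, -0.1, 85.8]
contact_force: [0.6, -1.2, 0.5]
opening: 0.0513
grasp_force: 0.0
```

View pics/end.png

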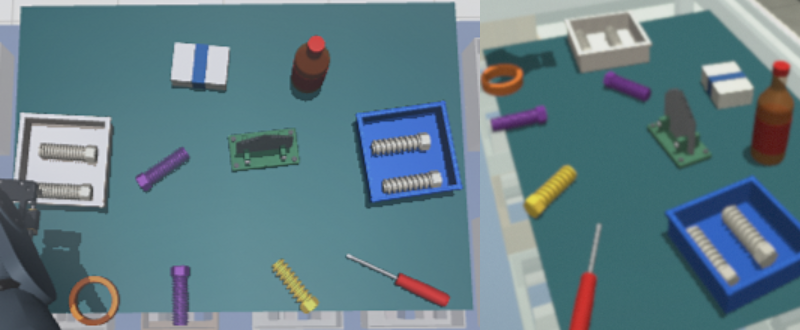

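The picture shows the coarse bolt flat in the blue bin at (400,145) and the fine bolt flat in the white bin at (68,153). The bystanders are where they were, and the arm is clear.

```bash
python3 -c "
from rig import arm
print(arm.hand_in())"
```

```text
the job is handed in; nothing more can be done
None
```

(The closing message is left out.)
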